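# Clear down the pastry counter

### The job

Clear down the pastry counter for the night: tip the mint lid up by the pull at its front edge, with its back edge still on the rim, then lift it off the white tub and lay it flat, right way up, on the grey mat. Then put away everything left out between you and the containers by kind - dummy pastries (eclairs, tart) in the white tub, serving tools (cake slice, palette knife) in the steel pan, price-card stands in the wooden box - and close the tub again with its lid seated square and flat all round in the rim. Leave the ribbon reel, sugar jar and cup standing where they are.

Things in the scene. Friction and masses are not known exactly. Their poses are not given: they have to be found in the camera images.
- tub: White plastic storage tub for the dummy pastries, open above when its lid is off. Fixed. Outside 170 (x) x 230 (y) x 100 mm high, walls and floor 5 mm, plus a lip that stands out 5 mm round the outside of the rim. Origin: centre of the underside; x points away from the robot, to its back
- pan: Stainless-steel pan for the serving tools. Fixed. Outside 170 (x) x 230 (y) x 65 mm high, walls and floor 5 mm, with a thin lip 9 mm out. Origin: centre of the underside
- box: Brown wooden box for the price-card stands. Fixed. Outside 170 (x) x 230 (y) x 70 mm high, walls and floor 5 mm. Origin: centre of the underside
- mat: Flat dark-grey silicone mat on the counter, 180 (x) x 230 (y) x 3 mm, the clean place for the lid. Fixed. Origin: centre of the underside. It, the tub, pan and box take any of four places, turned up to 6 degrees
- lid: Loose mint-green lid (200 to 310 g), no latch: plate 180 (x) x 240 (y) x 5 mm that rests on the rim; below it a plug 152 x 212 x 10 mm that drops in with 4 mm play all round (lowest 4 mm: 8 mm play); pull on top at the front. Origin: centre of the plug's underside; plate at z = 10 to 15 mm. Seated: 90 mm above the tub's origin, axes as the tub's. On the mat: 3 mm above the counter
- lid_grip (a point): Point in the middle of the lid's pull, at (-70, 0, 37) mm in the lid's frame. The pull is an upright bar 12 mm thick (x), 74 mm long (y), from z = 15 to 43 mm of the lid's frame
- lid_back (a point): Middle of the lid's back edge, level with the plate's underside, at (85, 0, 10) mm in the lid's frame
- tub_back (a point): Middle of the top of the tub's back rim, at (85, 0, 100) mm in the tub's frame; the lid tips up about here
- eclair_a: Dummy eclair for the display, dark chocolate glaze with a thin tan biscuit base, 120 (x) x 38 (y) x 36 mm (z); a hard plain block with rounded edges. Origin: centre of the underside, x along its length; always present
- eclair_b: Dummy eclair for the display, caramel-brown glaze with a thin tan biscuit base, 120 (x) x 38 (y) x 36 mm (z); a hard plain block with rounded edges. Origin: centre of the underside, x along its length. It may be absent
- tart: Dummy lime tart: tan biscuit base 96 (x) x 58 (y) x 22 mm (z), on it rows of white and yellow meringue peaks up to 43 mm high (solid to 38 mm over 80 x 44 mm). Origin: centre of the underside. Grip the base across y. It may be absent
- cake_slice: Serving tool, a cake slice lying flat: black handle 85 x 20 x 16 mm with x from -80 to +5 mm, then a steel neck and a steel blade 44 mm wide, 3 mm thick, to x = +80 mm. Origin: on the counter midway along its 160 mm length, z up. Grip the handle across y near x = -20 mm. It may be absent
- palette_knife: Serving tool, a palette knife lying flat: black handle 85 x 20 x 16 mm with x from -80 to +5 mm, then a straight blunt steel blade 22 mm wide, 4 mm thick, to x = +85 mm. Origin: on the counter near the middle of its length, z up. Grip the handle across y near x = -20 mm. It may be absent
- card_stand_a: Price-card stand: dark walnut block 90 (x) x 40 (y) x 24 mm (z) with a blank white card 78 mm wide and 3 mm thick standing up from it across the middle to a height of 70 mm, parallel to the x axis and leaning 7 degrees, so that its top edge lies 6 mm to +y. Origin: centre of the block's underside. Grip the block across y. It may be absent
- card_stand_b: Price-card stand: dark walnut block 90 (x) x 40 (y) x 24 mm (z) with a blank white card 78 mm wide and 3 mm thick standing up from it across the middle to a height of 70 mm, parallel to the x axis and leaning 7 degrees, so that its top edge lies 6 mm to +y. Origin: centre of the block's underside. Grip the block across y. It may be absent
- ribbon_reel: Reel of red ribbon between cardboard discs, 60 mm across, 38 mm high, standing among the things. A bystander. Origin: centre of the underside
- sugar_jar: Glass jar with a steel cap, 64 mm across, 105 mm high. A bystander beyond the things on the left. Origin: centre of the underside
- cup: White cup, 76 mm across, 65 mm high. A bystander beyond the things on the right. Origin: centre of the underside
Not all that is in view belongs to the job. Leave any blue, pink or turquoise look-alike of the eclair_a alone.

How it is judged:
By the outcome, as a careful person would: the job done as asked, in the order asked, and still so for the second after the job is handed in, with the robot touching nothing.
Of eclair_b, tart, cake_slice, palette_knife, card_stand_a, card_stand_b only 4 to 6 are there at a start; the rules pass over those that are not, and their reading is None.
At some moment in a run one of eclair_a, eclair_b, tart, cake_slice, palette_knife, card_stand_a, card_stand_b may be knocked a few centimetres aside while the robot is not near it.
Once in a run the grip may slacken for a moment while it holds something.
It also fails if it takes over 208 s, if anything falls off the work surface, if the arm or the gripper's body presses on something with over 40 N, if the wrist force passes 120 N, or if a joint passes its speed limit or range.

### The arm

A 6-joint arm with a two-finger parallel gripper is mounted at the origin on the work surface. World frame = base frame: x ahead of the robot, y to its left, z up, the work surface at z = 0. Lengths are in m, angles in degrees, forces in N, time in s.
With the tool pointing down it reaches from about 0.35 to 0.875 m from the base axis. Payload 4.2 kg.
Tool frame: the origin (TCP) lies midway between the tips of the shut fingers; the grasp point (between the pads) lies 19 mm behind it; y points along the fingers, z is the direction in which the jaws open and shut, and the axes are right-handed (so a half turn about y gives the same grasp; the last joint's range is limited). The gripper opens to 87 mm and grips with 3 to 60 N. Pads are 19 mm wide; open, the fingers measure 117 mm over their backs; the gripper's body (75 mm by 190 mm) begins 51 mm behind the grasp point.
Start: joints at [-50.615, 22.042, 0.453, 0, -68.411, -14.817], TCP at [0.26, -0.568, 0.223] pointing down, gripper open.
Joint ranges: [-179.83, 179.83], [-69.29, 118.12], [-61.27, 80.66], [-181.25, 117.63], [-171.15, -9.14], [-177.46, 177.46]. Speed limits (degrees/s): [159.86, 159.86, 180, 180, 180, 180].

### API

Orientations are given as [roll, pitch, yaw] about the fixed x, y, z axes, in that order (R = Rz(yaw) Ry(pitch) Rx(roll)).
In Python, from workcell import env gives the robot as it stands. The module is installed in compiled form; this text tells all that it offers. Calls block until the motion is done:
- env.goto(position, orientation): joint-space move of the TCP to a pose.
- env.move_straight(position, rotation=None, rate=0.15, force_limit=None): straight line of the TCP; rotation=None keeps the orientation; rate is the mean speed in m/s. With force_limit (N) it stops when the force on the tool has changed by that much, and returns True; else False.
- env.set_joints(angles): joint-space move.
- env.gripper_to(opening, grasp_force=None): opening from 0.0 (shut) to 1.0 (fully open); grasp_force is the grip in N (None keeps the last); returns when the fingers have stopped.
- env.dwell(seconds).
- env.inverse_kinematics(position, orientation): joint angles nearest the present ones, or None.
- env.read_state(): the state.
- env.grab_frame(name): name is "side" or "top"; returns a dict with "image" (384x512x3 uint8, blue, green, red), "fx", "fy", "cx", "cy" (pixels), "position" and "orientation" of the camera in the world. Camera axes: x right, y up, looking along -z (the intrinsics and any distortion apply to the point x, -y, -z); pixel columns grow to the right and rows downward; lengths in m; the calibration is good to about 2 mm. A picture is of the moment at which its call begins. There is no depth.
A pose or a line that the arm cannot do raises env.Unreachable and nothing moves.
- env.close_job(): hands the job in, once; it reports no verdict.
Trained networks look in a picture, given as the dict that the camera call returned (one of the last four; its "shot" number tells which), for a name from the list of things; names that differ only in an ending like _2 or _b are one class to them, and where a whole thing is asked for, a point or a joint stands for the part that bears it (a point fixed in the world has none). Each returns a list of dicts, best first, with "score" (0 to 1); they miss things now and then, are a little off and sometimes report something else, mostly with a low value. They report only what shows in the picture. A call takes as long as a camera call. They do not tell look-alikes from the thing itself.
- env.search_frame(picture, thing): "xyz" ([x, y, z] in m, in world coordinates, good to about 4 mm: the middle of the surface that is visible of it).
- env.trace(picture, thing): "mask" (384x512 bool, what is visible of it).
The state is a dict: "clock": time; "joint_positions": joint angles; "qvel": joint speeds; "joint_torque": joint torques, N m; "position": TCP position; "tool_rot": TCP orientation; "force": force on the tool from outside, world axes, zero at the start; "wrist_torque": the same for the moment, N m; "opening": opening from 0.0 (shut) to 1.0 (fully open).
Only numpy, scipy, OpenCV 4.12 (cv2) and the standard library are available. Lean on these libraries where they do the work, as an engineer would, in place of code of your own. Each camera call takes 0.05 s, during which the arm holds its last target.

## Working session

There is one attempt and no reset: what is moved stays moved. The work goes in short steps, each a Python script; the robot and the scene stay as the last script left them, time stands still between calls to the robot, and variables do not carry over. Pictures are saved under pics/ and viewed, and the job is handed in when it is done.

```bash
ls; mkdir -p pics; cat > h.py <<'E'
import numpy as np, cv2
from workcell import env
from scipy.spatial.transform import Rotation as R
def snap(cam,name,scale=1.5):
    f=env.grab_frame(cam); im=cv2.resize(f['image'],None,fx=scale,fy=scale,interpolation=cv2.INTER_CUBIC)
    cv2.imwrite('pics/'+name,im); return f
E
python3 - <<'E'
from h import *
for c in('top','side'):
    f=snap(c,c+'0.png'); print({k:v for k,v in f.items() if k!='image'})
s=env.read_state(); print(s)
E
```

```text
pics
{'fx': 429.755638717562, 'fy': 429.755638717562, 'cx': 252.02682431293573, 'cy': 185.47792237572804, 'position': array([0.38186876, 0.01583874, 1.39765334]), 'orientation': array([  6.59793197,  -0.27967335, -89.13694834]), 'shot': 1}
{'fx': 384.2326723301421, 'fy': 384.2326723301421, 'cx': 259.7475412377363, 'cy': 196.21447180918807, 'position': array([0.22010612, 0.64416102, 0.90489435]), 'orientation': array([  42.04437653,   -0.4012036 , -153.61869944]), 'shot': 2}
{'clock': 0.1, 'joint_positions': array([-5.06136948e+01,  2.20851300e+01,  3.87436219e-01, -2.41040183e-02,
       -6.84111552e+01, -1.48164405e+01]), 'qvel': array([ 0.03264017, -0.03620029,  0.17481556,  0.0393702 , -0.06495577,
       -0.02881388]), 'joint_torque': array([-7.03397200e-04, -3.91688490e+01,  1.87935179e+01,  4.23192322e+00,
        1.34807764e-02, -8.59063971e-05]), 'position': array([ 0.25966127, -0.56791562,  0.22158387]), 'tool_rot': array([-8.98890414e+01,  6.18410588e-03,  2.45609805e+01]), 'force': array([-0.21707251, -0.01888746,  0.15920425]), 'wrist_torque': array([-0.02709582,  0.03079467,  0.02332481]), 'opening': 1.0012246133851594}
```

View pics/top0.png

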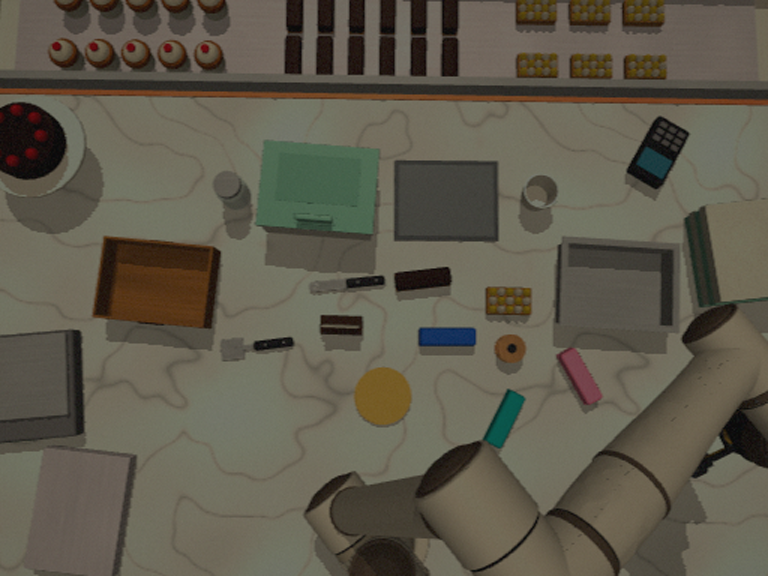

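View pics/side0.png

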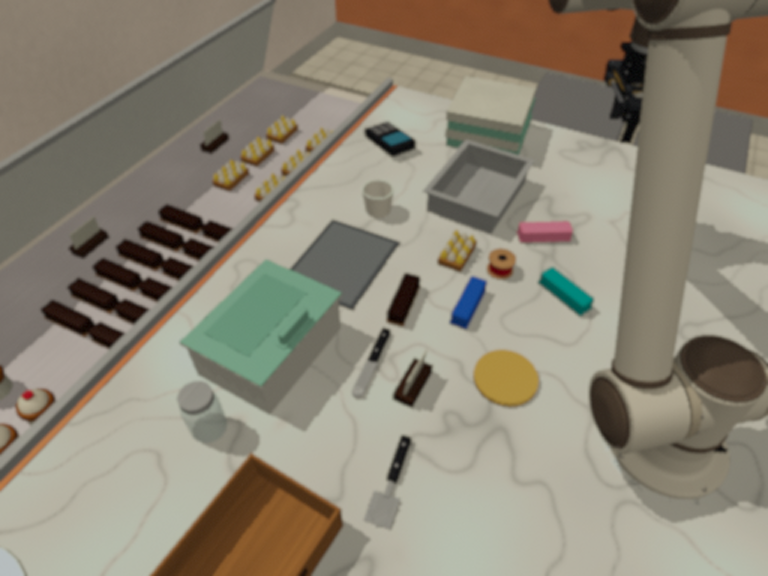

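The scene shows, in top-picture pixels (1.5x):
- Mint lid on the tub at (318,188), mat at (446,200), box at (157,283), pan at (617,284).
- Dark eclair at (423,279), tart at (508,300), palette knife at (347,284), card stand at (341,325), cake slice at (257,346).
- Possible confusions: the blue (447,337), pink (580,376) and turquoise (504,418) blocks, and the display-case pastries behind the rail at y<80. None of these are to be touched.

There seems to be no eclair_b and no second card stand.

```bash
cat >> h.py <<'E'
from scipy.optimize import minimize
def proj(f,P):
    Rm=R.from_euler('xyz',f['orientation'],degrees=True).as_matrix()
    c=(np.atleast_2d(P)-f['position'])@Rm
    return np.stack([f['cx']+f['fx']*c[:,0]/-c[:,2], f['cy']-f['fy']*c[:,1]/-c[:,2]],1)
def unproj(f,uv,z):
    Rm=R.from_euler('xyz',f['orientation'],degrees=True).as_matrix()
    uv=np.atleast_2d(uv); d=np.stack([(uv[:,0]-f['cx'])/f['fx'],-(uv[:,1]-f['cy'])/f['fy'],-np.ones(len(uv))],1)@Rm.T
    t=(z-f['position'][2])/d[:,2]; return f['position']+d*t[:,None]
def bx(x0,x1,y0,y1,z0,z1): return np.array([[x,y,z] for x in(x0,x1) for y in(y0,y1) for z in(z0,z1)])/1000.
M={'tub':[bx(-85,85,-115,115,0,100),bx(-90,90,-120,120,95,100)],
'pan':[bx(-85,85,-115,115,0,65),bx(-94,94,-124,124,63,65)],'box':[bx(-85,85,-115,115,0,70)],
'mat':[bx(-90,90,-115,115,0,3)],'lid':[bx(-90,90,-120,120,10,15),bx(-76,-64,-37,37,15,43)],
'eclair_a':[bx(-60,60,-19,19,0,36)],'eclair_b':[bx(-60,60,-19,19,0,36)],'tart':[bx(-48,48,-29,29,0,22),bx(-40,40,-22,22,22,40)],
'cake_slice':[bx(-80,5,-10,10,0,16),bx(5,40,-6,6,2,8),bx(35,80,-22,22,0,3)],
'palette_knife':[bx(-80,5,-10,10,0,16),bx(5,85,-11,11,0,4)],
'card_stand_a':[bx(-45,45,-20,20,0,24),np.array([[x,y,z] for x in(-.039,.039) for y,z in((-.0015,.024),(.0015,.024),(.0045,.07),(.0075,.07))])]}
M['card_stand_b']=M['card_stand_a']
def world(P,x,y,yaw,z=0):
    c,s=np.cos(yaw),np.sin(yaw); return P@np.array([[c,s,0],[-s,c,0],[0,0,1]])+[x,y,z]
S=4
def sil(f,name,p,z=0):
    m=np.zeros((384*S//2,512*S//2),np.uint8)
    for part in M[name]:
        h=cv2.convexHull(((proj(f,world(part,*p,z))+.5)*(S/2)*16).astype(np.int32)); cv2.fillConvexPoly(m,h,1,shift=4)
    return m>0
def fit(name,obs,p0,z=0):
    """obs: list of (frame,mask)"""
    ob=[(f,cv2.resize(m.astype(np.uint8),None,fx=S/2,fy=S/2,interpolation=cv2.INTER_NEAREST)>0) for f,m in obs]
    def cost(p):
        c=0
        for f,m in ob:
            s=sil(f,name,(p[0]/100,p[1]/100,p[2]/6),z); c+=1-(s&m).sum()/max(1,(s|m).sum())
        return c/len(ob)
    best=None
    for dy in (0,):
        q=np.array([p0[0]*100,p0[1]*100,p0[2]*6])
        for it in range(2):
            r=minimize(cost,q,method='Nelder-Mead',options=dict(initial_simplex=np.array([q,q+[1,0,0],q+[0,1,0],q+[0,0,.8]]),xatol=.005,fatol=1e-4)); q=r.x
        if best is None or r.fun<best[1]: best=((q[0]/100,q[1]/100,q[2]/6),r.fun)
    return best
E
cat > det.py <<'E'
from h import *
import pickle
out={}
ft=env.grab_frame('top');fs=env.grab_frame('side')
vis=ft['image'].copy()
for n in ['tub','pan','box','mat','lid','eclair_a','tart','cake_slice','palette_knife','card_stand_a','ribbon_reel','sugar_jar','cup']:
    for c,f in (('top',ft),('side',fs)):
        s=env.search_frame(f,n); t=env.trace(f,n)
        out[n,c]=(s,t)
        print(n,c,[(np.round(d['xyz'],3).tolist(),round(d['score'],2)) for d in s][:4],[(round(d['score'],2),int(d['mask'].sum()),np.round(np.argwhere(d['mask']).mean(0)[::-1]).tolist()) for d in t][:4])
pickle.dump((ft,fs,out),open('det.pkl','wb'))
E
python3 det.py
```

```text
tub top [([0.629, 0.144, 0.041], 0.73), ([0.731, -0.343, 0.027], 0.5)] [(0.7, 314, [212.0, 155.0]), (0.48, 4348, [105.0, 188.0])]
tub side [([0.643, 0.228, 0.049], 0.62)] [(0.75, 1959, [182.0, 245.0])]
pan top [([0.532, -0.505, 0.002], 0.64), ([0.729, -0.342, 0.028], 0.56)] [(0.86, 4858, [412.0, 189.0])]
pan side [([0.54, -0.508, 0.026], 0.69)] [(0.89, 2751, [317.0, 124.0]), (0.72, 4660, [174.0, 214.0])]
box top [([0.522, 0.488, 0.001], 0.94)] [(0.92, 4344, [105.0, 188.0]), (0.62, 273, [228.0, 189.0]), (0.56, 349, [227.0, 216.0])]
box side [([0.55, 0.436, 0.002], 0.67)] [(0.67, 6240, [170.0, 352.0])]
mat top [([0.719, -0.136, 0.001], 0.79)] [(0.79, 3700, [298.0, 133.0])]
mat side [([0.711, -0.138, 0.002], 0.74)] [(0.78, 2270, [230.0, 173.0])]
lid top [([0.714, 0.136, 0.105], 0.86)] [(0.67, 4441, [212.0, 124.0])]
lid side [([0.714, 0.156, 0.1], 0.59)] []
eclair_a top [([0.535, -0.083, 0.034], 0.96), ([0.338, -0.416, 0.037], 0.9), ([0.421, -0.134, 0.033], 0.73), ([0.25, -0.252, 0.04], 0.69)] [(0.97, 471, [282.0, 186.0]), (0.89, 500, [299.0, 224.0]), (0.81, 553, [387.0, 251.0]), (0.7, 4
[... 1125 characters left out ...]
 254.0]), (0.43, 2791, [318.0, 124.0])]
ribbon_reel top [([0.391, -0.267, 0.041], 0.54)] [(0.67, 318, [340.0, 232.0])]
ribbon_reel side [([0.391, -0.252, 0.031], 0.69), ([0.639, 0.226, 0.048], 0.64), ([0.433, 0.103, 0.023], 0.22)] [(0.89, 330, [333.0, 176.0])]
sugar_jar top [([0.713, 0.316, 0.104], 0.92)] [(0.63, 410, [155.0, 126.0]), (0.42, 312, [341.0, 232.0])]
sugar_jar side [([0.702, 0.341, 0.08], 0.71), ([0.711, 0.156, 0.1], 0.59)] [(0.96, 961, [134.0, 274.0]), (0.3, 4573, [174.0, 214.0])]
cup top [([0.39, 0.305, 0.008], 0.28)] [(0.89, 470, [360.0, 128.0]), (0.32, 4788, [413.0, 189.0])]
cup side [([0.724, -0.321, 0.043], 0.67)] [(0.84, 423, [251.0, 132.0]), (0.46, 1912, [181.0, 244.0])]
```

```bash
cat > fitall.py <<'E'
from h import *
import pickle
ft,fs,out=pickle.load(open('det.pkl','rb'))
def pick(c,cen):
    b=None
    for (n,cc),(s,t) in out.items():
        if cc!=c: continue
        for d in t:
            e=np.hypot(*(np.argwhere(d['mask']).mean(0)[::-1]-cen))
            if e<5 and (b is None or d['score']>b[0]): b=(d['score'],d['mask'])
    return b and b[1]
h=np.pi/2
L={'pan':((412,189),(317,124),(.55,-.5,0),0),'box':((105,188),None,(.53,.46,0),0),'mat':((298,133),(230,173),(.72,-.136,0),0),
'lid':((212,124),(174,214),(.714,.136,0),.09),'eclair_a':((282,186),(268,199),(.535,-.08,h),0),'tart':((339,201),(304,168),(.49,-.255,h),0),
'cake_slice':((167,231),(258,326),(.39,.29,h),0),'palette_knife':((229,189),(247,242),(.53,.08,h),0),'card_stand_a':((227,216),(275,254),(.436,.1,h),0)}
vis={'t':ft['image'].copy(),'s':fs['image'].copy()}
vt=cv2.resize(vis['t'],None,fx=2,fy=2);vs=cv2.resize(vis['s'],None,fx=2,fy=2)
res={}
for n,(ct,cs,p0,z) in L.items():
    r=[]
    ot=(ft,pick('top',ct)); os_=(fs,pick('side',cs)) if cs else None
    sets=[[ot]]+([[os_],[ot,os_]] if os_ and os_[1] is not None else [])
    p0s=[p0] if n!='card_stand_a' else [p0,(p0[0],p0[1],-h)]
    for p0 in p0s:
      for st in sets:
        p,c=fit(n,st,p0,z); r.append(p); print(n,np.round(p[:2],4),round(np.degrees(p[2]),1),round(c,3))
    res[n]=r[-1]
    for f,v in((ft,vt),(fs,vs)):
        m=sil(f,n,r[-1],z).astype(np.uint8); cs_,_=cv2.findContours(m,0,2); cv2.drawContours(v,cs_,-1,(0,255,255),1)
cv2.imwrite('pics/ovt.png',vt[150:560,100:900]);cv2.imwrite('pics/ovs.png',vs[168:,50:850])
pickle.dump(res,open('res.pkl','wb'))
E
python3 fitall.py
```

```text
pan [ 0.5335 -0.4928] -2.4 0.026
pan [ 0.5325 -0.4854] -2.2 0.048
pan [ 0.5328 -0.4889] -2.1 0.05
box [0.5238 0.4782] -4.8 0.025
mat [ 0.7214 -0.136 ] 0.2 0.022
mat [ 0.7191 -0.1365] 0.3 0.168
mat [ 0.7207 -0.1359] 0.4 0.099
lid [0.7211 0.1387] -3.4 0.038
lid [0.7179 0.1432] -3.6 0.025
lid [0.7189 0.1409] -3.6 0.045
eclair_a [ 0.5427 -0.0838] 97.9 0.079
eclair_a [ 0.5416 -0.0791] 99.2 0.142
eclair_a [ 0.5428 -0.0832] 98.0 0.128
tart [ 0.4992 -0.2701] 91.0 0.073
tart [ 0.4975 -0.2645] 90.3 0.083
tart [ 0.4976 -0.2667] 91.0 0.1
cake_slice [0.3951 0.2669] 97.8 0.147
cake_slice [0.3944 0.272 ] 97.6 0.139
cake_slice [0.3948 0.269 ] 97.7 0.163
palette_knife [0.5328 0.0756] 95.8 0.249
palette_knife [0.5321 0.0797] 95.8 0.163
palette_knife [0.5324 0.0776] 95.5 0.207
card_stand_a [0.4428 0.0886] 91.3 0.058
card_stand_a [0.4395 0.0949] 92.3 0.144
card_stand_a [0.4418 0.0922] 88.8 0.13
card_stand_a [0.4428 0.0886] -88.7 0.058
card_stand_a [0.4392 0.0948] -87.9 0.181
card_stand_a [0.4425 0.0902] -88.9 0.142
```

View pics/ovt.png

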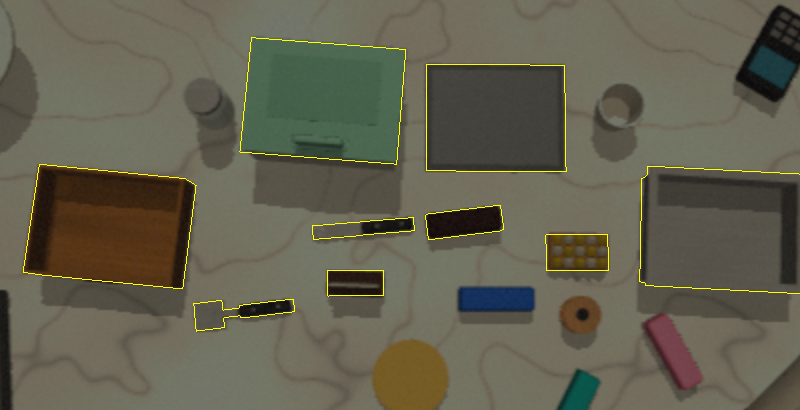

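View pics/ovs.png

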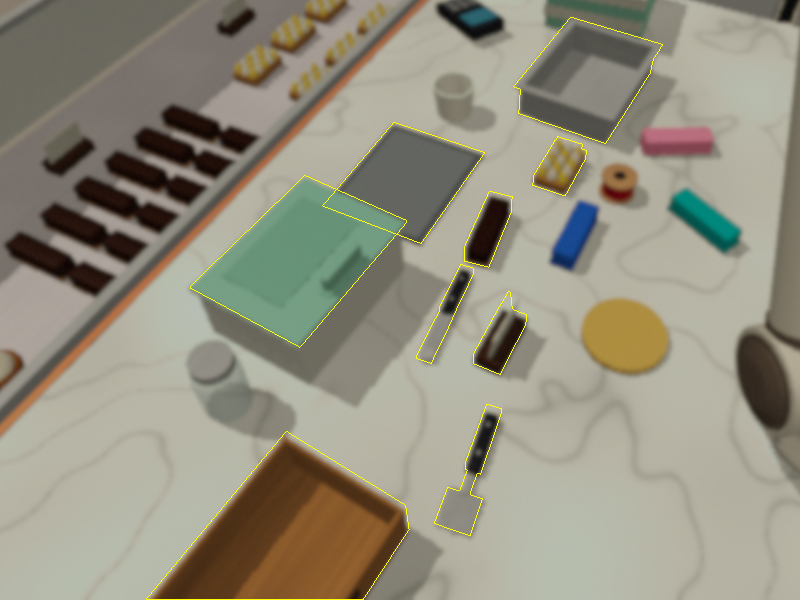

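The overlays fit all items in both cameras, agreeing within about 3 mm. The lid is at (.719,.141), yaw -3.6°. Next I'll check the pull in a close crop and test the IK for tipping.

```bash
cat > t.py <<'E'
from h import *
import pickle
ft,fs,out=pickle.load(open('det.pkl','rb'));res=pickle.load(open('res.pkl','rb'))
p=res['lid']
ims=[]
for f in(ft,fs):
    v=cv2.resize(f['image'],None,fx=5,fy=5,interpolation=cv2.INTER_CUBIC)
    uv=proj(f,world(M['lid'][1],*p,.09))*5+2
    for i in range(8):
        for j in range(i):
            if bin(i^j).count('1')==1: cv2.line(v,tuple(uv[i].astype(int)),tuple(uv[j].astype(int)),(0,0,255),1)
    c=uv.mean(0).astype(int); ims.append(v[c[1]-200:c[1]+200,c[0]-200:c[0]+200])
cv2.imwrite('pics/pull.png',np.hstack(ims))
T=np.array([p[0],p[1]])
yl=np.degrees(p[2])
def lidpose(th,back=None):pass
from h import *
Rl=lambda th:(R.from_euler('z',p[2])*R.from_euler('y',th,degrees=True))
for yo in(90,-90):
    for th in(0,10,20,25,30):
        piv=np.array([.085,0,.01]); tcp=np.array([-.07,0,.018])  # lid frame
        pw=np.array([p[0],p[1],.09])+R.from_euler('z',p[2]).apply(piv)
        pos=pw+Rl(th).apply(tcp-piv)
        o=(Rl(th)*R.from_euler('xyz',[-90,0,yo],degrees=True)).as_euler('xyz',degrees=True)
        q=env.inverse_kinematics(pos,o); print(yo,th,pos.round(3),o.round(1),None if q is None else np.round(q))
E
python3 t.py
```

```text
90 0 [0.649 0.145 0.108] [-90.    0.   86.4] [ 27.  31.  -2.   0. -57. -30.]
90 10 [0.653 0.145 0.135] [-80.    0.   86.4] [ 24.  35.  11.  -5. -74. -26.]
90 20 [0.661 0.145 0.161] [-70.    0.   86.4] [ 22.  40.  24.  -8. -91. -24.]
90 25 [0.667 0.144 0.173] [-65.    0.   86.4] [  21.   43.   30.  -10. -100.  -24.]
90 30 [0.674 0.144 0.184] [-60.    0.   86.4] [  20.   47.   38.  -12. -109.  -25.]
-90 0 [0.649 0.145 0.108] [-90.    0.  -93.6] [ 27.  31.  -2.   0. -57. 150.]
-90 10 [0.653 0.145 0.135] [-100.     0.   -93.6] [ 24.  35.  11.  -5. -74. 154.]
-90 20 [0.661 0.145 0.161] [-110.     0.   -93.6] [ 22.  40.  24.  -8. -91. 156.]
-90 25 [0.667 0.144 0.173] [-115.     0.   -93.6] [  21.   43.   30.  -10. -100.  156.]
-90 30 [0.674 0.144 0.184] [-120.     0.   -93.6] [  20.   47.   38.  -12. -109.  155.]
```

View pics/pull.png

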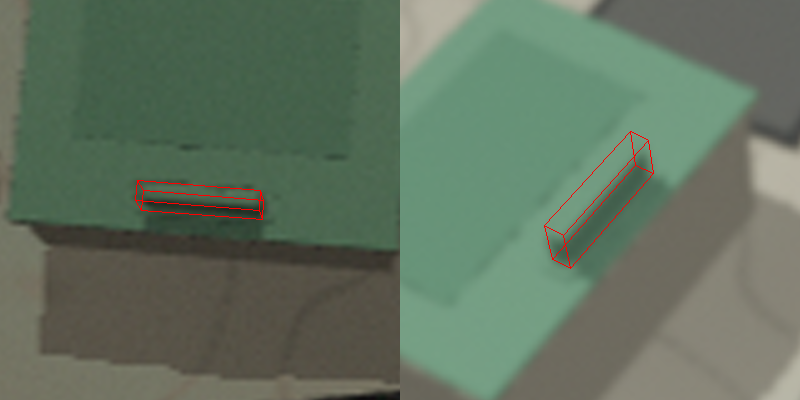

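The crop confirms the pull at both predicted outlines: top view crop (200,200), side view (600,200). Now I'll approach and grip.

```bash
cat >> h.py <<'E'
def st(msg=''):
    s=env.read_state(); print(msg,'t',round(s['clock'],1),'p',s['position'].round(4),'rot',s['tool_rot'].round(1),'F',s['force'].round(1),'op',round(s['opening'],3)); return s
E
python3 - <<'E'
from h import *
p=(.719,.141,np.radians(-3.6))
g=world(np.array([[-.07,0,.109]]),*p)[0]
env.gripper_to(0.6)
env.goto([g[0],g[1],.25],[-90,0,86.4]); st('above')
print(env.move_straight(g,rate=.1,force_limit=8)); st('down')
env.gripper_to(0.0,50); st('gripped')
snap('side','grip.png');snap('top','gript.png')
E
```

```text
above t 6.5 p [0.6492 0.1445 0.25  ] rot [-90.    0.   86.3] F [-0.7  0.7  0. ] op 0.6
False
down t 8.1 p [0.6496 0.1456 0.1098] rot [-90.1  -0.   86.4] F [ 0.   0.4 -0. ] op 0.6
gripped t 8.8 p [0.6489 0.1454 0.109 ] rot [-90.    0.   86.4] F [-1.1  0.2  0.8] op 0.133
```

View pics/grip.png

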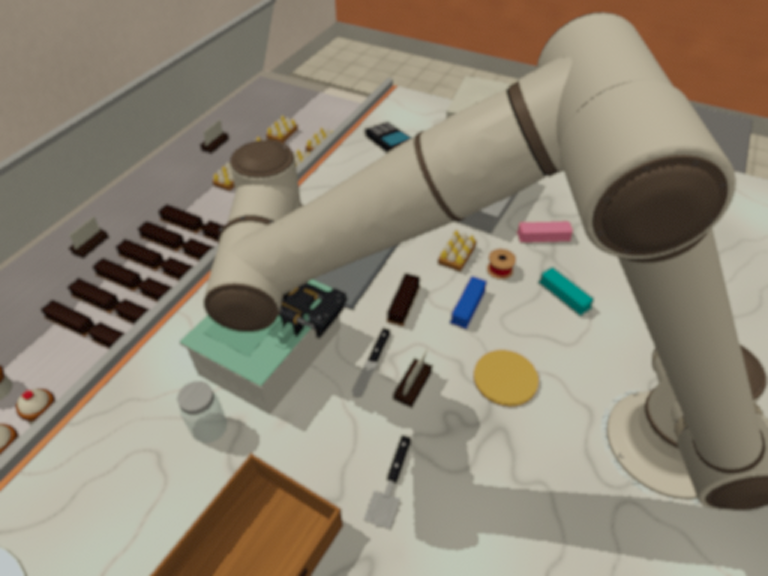

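```bash
python3 - <<'E'
from h import *
s=env.read_state(); p0=s['position']; yaw=np.radians(-3.6)
Rz=R.from_euler('z',yaw); rel=np.array([.155,0,-.009]); piv=p0+Rz.apply(rel)
print('pivot',piv)
for th in (5,10,15,20,25):
    Rl=Rz*R.from_euler('y',th,degrees=True)
    o=(Rl*R.from_euler('xyz',[-90,0,90],degrees=True)).as_euler('xyz',degrees=True)
    hit=env.move_straight(piv-Rl.apply(rel),o,rate=.05,force_limit=25); s=st(th); 
    if hit: print('HIT');break
env.dwell(.3)
snap('side','tip.png');snap('top','tipt.png')
E
```

```text
pivot [0.80360371 0.13561235 0.09995631]
5 t 9.4 p [0.6507 0.1452 0.1217] rot [-85.1  -0.   86.4] F [ 1.1  0.7 -0.8] op 0.129
10 t 9.8 p [0.6529 0.1451 0.135 ] rot [-80.1  -0.   86.4] F [ 1.3  0.6 -1.8] op 0.133
15 t 10.2 p [0.6564 0.1449 0.1481] rot [-75.1   0.   86.4] F [ 1.4 -0.3 -0.9] op 0.133
20 t 10.6 p [0.6611 0.1447 0.1608] rot [-70.1   0.   86.4] F [ 1.5 -1.1 -0.9] op 0.135
25 t 11.1 p [0.667  0.1444 0.1731] rot [-65.1  -0.   86.4] F [ 1.  -1.1 -2.2] op 0.134
```

View pics/tip.png

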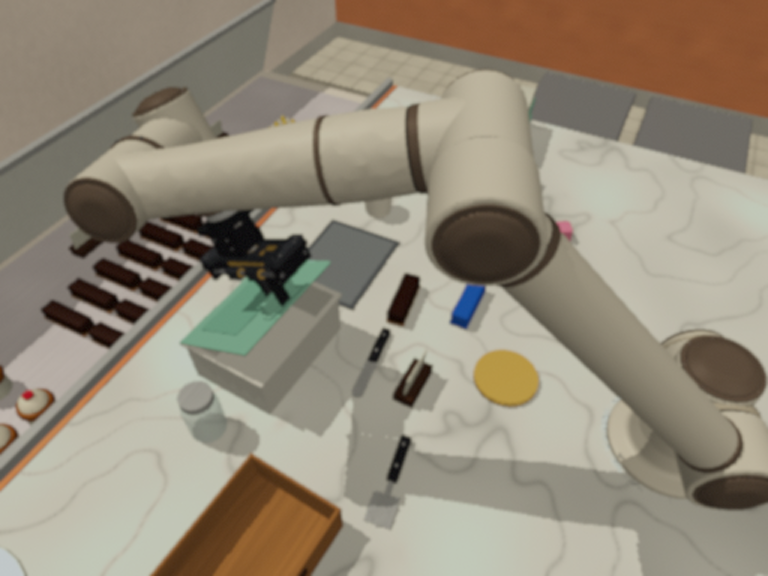

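View pics/tipt.png

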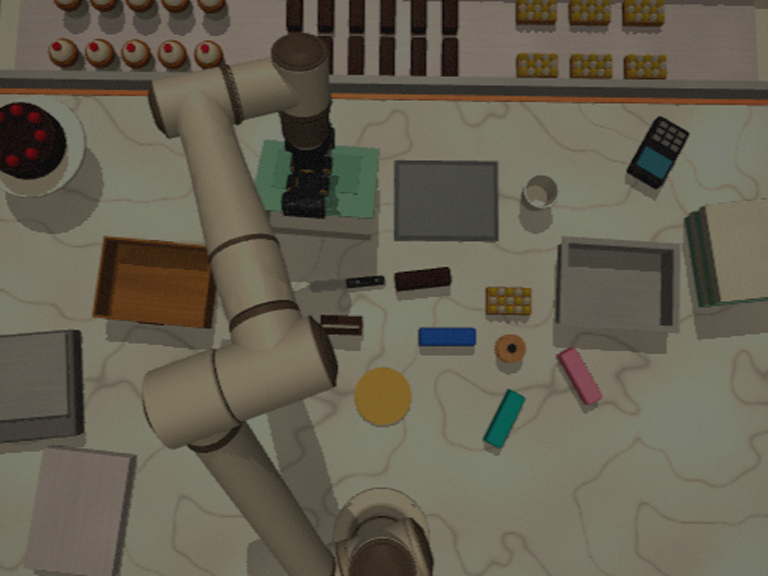

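The lid is tipped 25° with its back edge on the rim: side view edge from (185,340) to (235,350), and low forces. Next I'll lift it off, level it and lay it on the mat.

```bash
python3 - <<'E'
from h import *
s=env.read_state(); p=s['position']
env.move_straight([p[0],p[1],p[2]+.10],rate=.12); st('lift')
env.move_straight([.651,.145,.27],[-90,0,86.4],rate=.12); st('level')
m=(.721,-.136,np.radians(.3)); g=world(np.array([[-.07,0,.022]]),*m)[0]
env.move_straight([g[0],g[1],.25],[-90,0,90.3],rate=.2); st('over')
env.dwell(.3); s=st(); snap('side','ovm.png')
env.move_straight([g[0],g[1],.05],rate=.12)
print(env.move_straight([g[0],g[1],.0215],rate=.03,force_limit=5)); st('down')
snap('side','onm.png')
E
```

```text
lift t 12.4 p [0.6664 0.1443 0.2727] rot [-64.9   0.   86.4] F [-0.  -0.  -2.2] op 0.132
level t 13.1 p [0.6506 0.1451 0.2697] rot [-89.9   0.   86.4] F [ 0.9  0.5 -2.5] op 0.138
over t 14.6 p [ 0.6512 -0.1355  0.2501] rot [-90.   -0.   90.4] F [-0.7  0.2 -1.7] op 0.135
 t 14.9 p [ 0.6511 -0.1358  0.2502] rot [-90.   -0.   90.3] F [-0.6  0.3 -1.7] op 0.131
True
down t 17.7 p [ 0.6507 -0.1364  0.0219] rot [-89.9   0.   90.3] F [-0.2  0.2  4.2] op 0.133
```

View pics/onm.png

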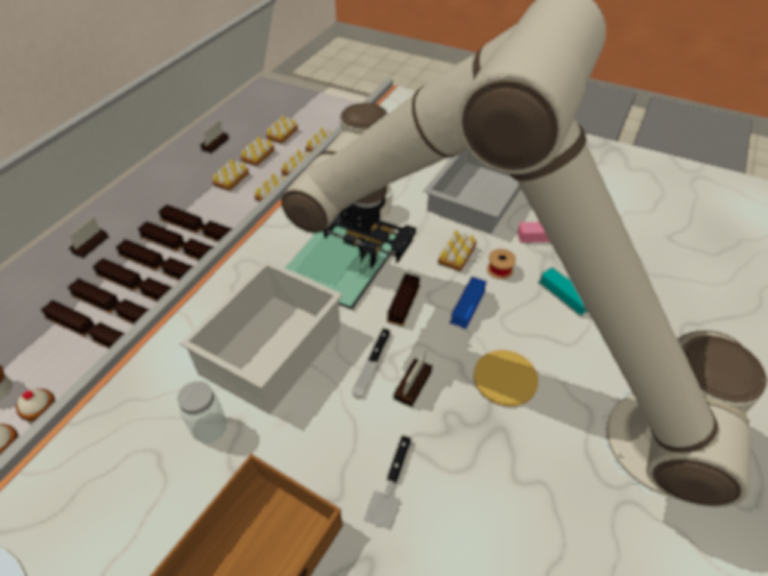

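```bash
python3 - <<'E'
from h import *
env.gripper_to(0.6); s=st('rel'); p=s['position']
env.move_straight([p[0],p[1],.25],rate=.2)
env.set_joints([-50.615,22.042,.453,0,-68.411,-14.817]); st()
snap('top','t2.png');snap('side','s2.png')
E
python3 det.py >/tmp/o; grep -E "^(tub|lid|eclair)" /tmp/o
```

```text
rel t 18.7 p [ 0.6489 -0.1362  0.0202] rot [-89.7  -0.   90.3] F [ 0.2 -0.1  0.3] op 0.598
 t 22.1 p [ 0.2608 -0.5681  0.2226] rot [-90.   -0.   24.7] F [ 0.2 -0.6  0.4] op 0.599
tub top [([0.731, 0.146, 0.003], 0.63)] [(0.69, 4700, [212.0, 126.0])]
tub side [([0.74, 0.142, 0.046], 0.78)] [(0.68, 6508, [176.0, 224.0])]
lid top [([0.72, -0.139, 0.018], 0.6), ([0.394, 0.305, 0.007], 0.3)] [(0.94, 3935, [299.0, 132.0])]
lid side [([0.712, -0.136, 0.016], 0.94)] [(0.91, 2467, [228.0, 170.0])]
eclair_a top [([0.25, -0.255, 0.043], 0.93), ([0.339, -0.417, 0.035], 0.83), ([0.533, -0.084, 0.032], 0.78), ([0.42, -0.135, 0.034], 0.64)] [(0.95, 479, [282.0, 186.0]), (0.88, 504, [336.0, 279.0]), (0.86, 494, [298.0, 224.0]), (0.62, 582, [386.0, 251.0])]
eclair_a side [([0.247, -0.239, 0.034], 0.94), ([0.535, -0.066, 0.034], 0.79), ([0.336, -0.402, 0.032], 0.74), ([0.413, -0.111, 0.038], 0.58)] [(0.77, 460, [311.0, 202.0]), (0.74, 511, [268.0, 200.0]), (0.67, 510, [363.0, 154.0])]
```

View pics/t2.png

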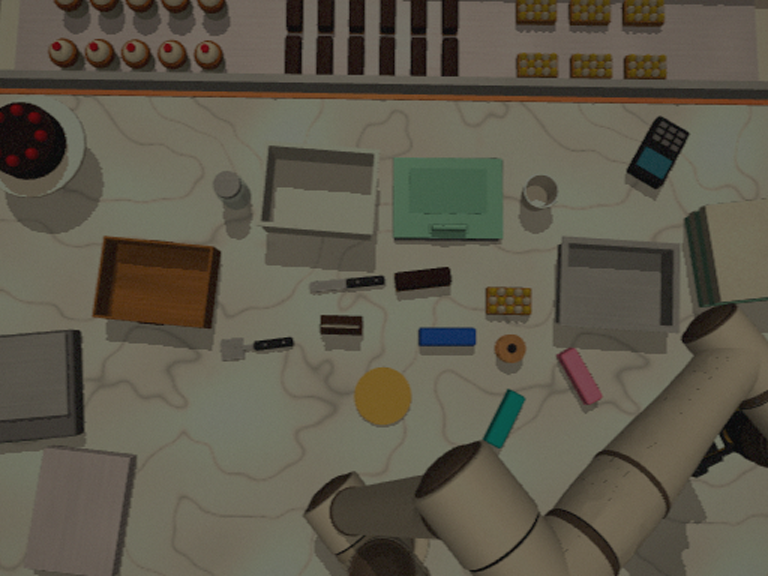

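View pics/s2.png

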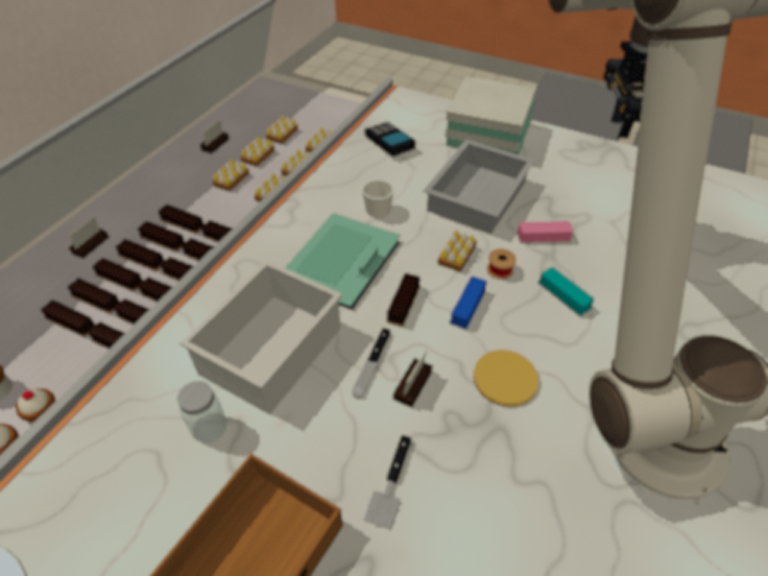

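```bash
cat >> h.py <<'E'
import pickle
def locate(n,p,z=0,cams=('top','side'),verbose=True,maxd=25,fr=None):
    obs=[];ps={}
    for c in cams:
        f=fr[c] if fr else env.grab_frame(c); pc=proj(f,world(np.concatenate(M[n]),*p,z)).mean(0)
        b=None
        for d in env.trace(f,n):
            m=d['mask']; 
            if m.sum()<30: continue
            e=np.hypot(*(np.argwhere(m).mean(0)[::-1]-pc)); a=m.sum()/ (sil(f,n,p,z).sum()/4)
            if e<maxd and .5<a<1.6 and (b is None or e<b[0]): b=(e,m,d['score'])
        if b: 
            obs.append((f,b[1])); q,co=fit(n,[obs[-1]],p,z); ps[c]=q
            if verbose: print(n,c,np.round(q[:2],4),round(np.degrees(q[2]),1),'iou',round(1-co,3),'sc',round(b[2],2))
        elif verbose: print(n,c,'no mask')
    if len(obs)==2:
        q,co=fit(n,obs,p,z); print(n,'both',np.round(q[:2],4),round(np.degrees(q[2]),1),round(1-co,3))
        return np.array(q)
    return np.array(list(ps.values())[0]) if ps else None
E
python3 - <<'E'
from h import *
res=pickle.load(open('res.pkl','rb'))
t=locate('tub',res['lid']); l=locate('lid',(.721,-.136,0),.003)
for n in ['eclair_a','tart','palette_knife','cake_slice','card_stand_a']:
    res[n]=locate(n,res[n])
res['tub']=t;res['lidmat']=l
pickle.dump(res,open('res.pkl','wb')); print(env.read_state()['clock'])
E
```

```text
tub top no mask
tub side [0.7186 0.1443] -3.3 iou 0.982 sc 0.79
lid top [ 0.7229 -0.1364] 0.6 iou 0.959 sc 0.78
lid side [ 0.722  -0.1344] 0.2 iou 0.842 sc 0.76
lid both [ 0.723  -0.1365] 0.5 0.898
eclair_a top [ 0.5429 -0.0834] 97.8 iou 0.932 sc 0.84
eclair_a side [ 0.542  -0.0788] 98.5 iou 0.879 sc 0.76
eclair_a both [ 0.5425 -0.0814] 98.0 0.891
tart top [ 0.4976 -0.2669] 90.7 iou 0.897 sc 0.76
tart side [ 0.498  -0.2618] 90.2 iou 0.913 sc 0.57
tart both [ 0.4976 -0.2667] 90.9 0.894
palette_knife top [0.5325 0.0758] 96.6 iou 0.767 sc 0.53
palette_knife side [0.5325 0.0799] 95.2 iou 0.846 sc 0.75
palette_knife both [0.5325 0.0776] 95.5 0.803
cake_slice top [0.3951 0.2663] 97.8 iou 0.771 sc 0.71
cake_slice side [0.3946 0.269 ] 97.6 iou 0.789 sc 0.72
cake_slice both [0.3948 0.2689] 97.7 0.77
card_stand_a top [0.4399 0.0911] -90.0 iou 0.925 sc 0.7
card_stand_a side [0.4396 0.0939] -88.8 iou 0.824 sc 0.55
card_stand_a both [0.4399 0.0912] -89.9 0.866
26.2833
```

The tub is at (.719,.143), yaw -3.4, and the lid lies flat on the mat. Starting with the eclair: candidates were the dark one at (423,279), blue (447,337), pink (580,376) and turquoise (504,418). I choose the dark one.

```bash
cat >> h.py <<'E'
def pick(xy,yaw,z,op,force=40,hi=.2,off=(0,0)):
    env.gripper_to(op)
    env.goto([xy[0],xy[1],hi],[-90,0,yaw])
    env.move_straight([xy[0],xy[1],z+.03],rate=.2)
    h=env.move_straight([xy[0],xy[1],z],rate=.06,force_limit=8); st('down hit=%s'%h)
    env.gripper_to(0.0,force); s=st('grip')
    env.move_straight([xy[0],xy[1],hi],rate=.15); env.dwell(.1); st('lift')
def place(xy,yaw,z,hi=.2,op=.6,flim=6):
    s=env.read_state()
    env.goto([xy[0],xy[1],hi],[-90,0,yaw]); env.dwell(.1); st('over')
    env.move_straight([xy[0],xy[1],z+.03],rate=.15)
    h=env.move_straight([xy[0],xy[1],z],rate=.04,force_limit=flim); st('low hit=%s'%h)
    env.gripper_to(op); st('rel')
    env.move_straight([xy[0],xy[1],hi],rate=.15)
def tubp(x,y,t=(.719,.143,np.radians(-3.4))): return world(np.array([[x,y,0]]),*t)[0][:2]
E
python3 - <<'E'
from h import *
res=pickle.load(open('res.pkl','rb')); e=res['eclair_a']
yaw=np.degrees(e[2])
pick(e[:2],yaw,.010,.75)
snap('top','e1.png')
E
```

```text
down hit=False t 30.5 p [ 0.5425 -0.0814  0.0098] rot [-90.   0.  98.] F [-0.4  0.3  0.1] op 0.752
grip t 31.1 p [ 0.5418 -0.0815  0.0101] rot [-89.9  -0.   97.9] F [-2.   0.1  3.5] op 0.432
lift t 32.6 p [ 0.542  -0.0814  0.199 ] rot [-89.9  -0.   98. ] F [ 0.2 -0.3 -2.4] op 0.433
```

View pics/e1.png

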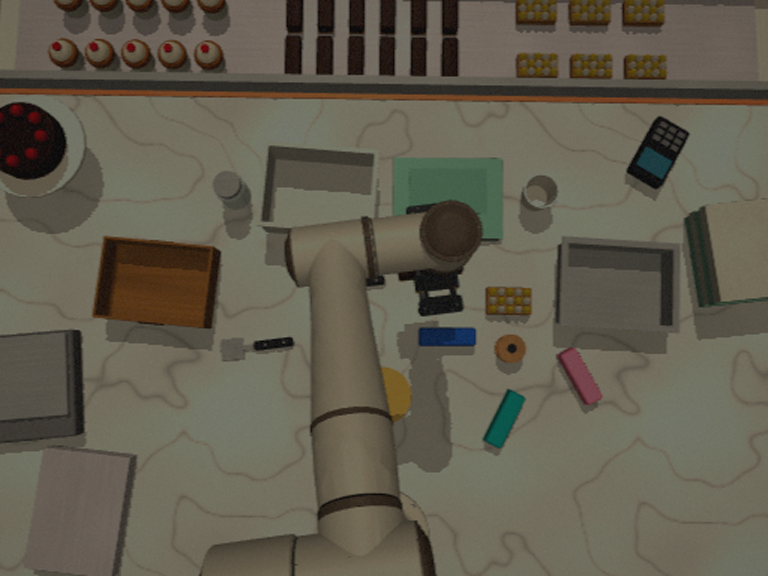

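```bash
python3 - <<'E'
from h import *
q=tubp(0,-52)if 0 else tubp(0,-.052)
place(q,176.6,.038,hi=.24,op=.62)
res=pickle.load(open('res.pkl','rb'))
t=locate('tart',res['tart'],maxd=40)
snap('side','e2.png')
yaw=np.degrees(t[2])
E
```

```text
over t 33.8 p [0.7154 0.0901 0.2401] rot [-90.   -0.  176.5] F [ 0.4  0.2 -2. ] op 0.431
low hit=False t 36.0 p [0.7162 0.0912 0.0383] rot [-90.    0.  176.6] F [-0.5  0.8 -1.8] op 0.434
rel t 36.7 p [0.7159 0.0911 0.0381] rot [-90.    0.  176.6] F [-1.   0.6  0.3] op 0.62
tart top [ 0.5    -0.2686] 89.9 iou 0.948 sc 0.92
tart side [ 0.4986 -0.2642] 93.1 iou 0.853 sc 0.85
tart both [ 0.4998 -0.2678] 91.7 0.885
```

View pics/e2.png

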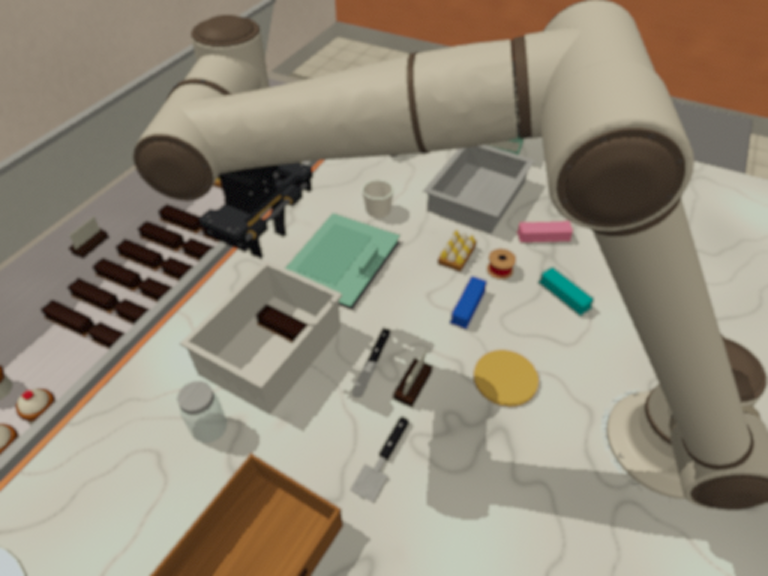

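The eclair lies flat in the tub at (282,322). The cake slice has been knocked and is now at (385,455), so I'll re-measure it later. Next is the tart.

```bash
python3 - <<'E'
from h import *
pick((.499,-.2665),91,.003,.95)
s=env.read_state()
if .6<s['opening']<.72:
    place(tubp(0,.048),176.6,.036,hi=.24,op=.82)
snap('side','t3.png')
E
```

```text
down hit=False t 42.4 p [ 0.499  -0.2666  0.0027] rot [-90.   0.  91.] F [ 0.4 -0.1  0.8] op 0.948
grip t 43.0 p [ 0.4981 -0.2664  0.0031] rot [-89.9  -0.   91. ] F [-3.1  1.   3.3] op 0.661
lift t 44.5 p [ 0.4986 -0.2663  0.199 ] rot [-89.9  -0.   91. ] F [-0.4  0.8 -2.2] op 0.662
over t 46.5 p [0.722  0.1894 0.2404] rot [-90.    0.  176.5] F [-0.6  0.2 -1.6] op 0.664
low hit=False t 48.7 p [0.7221 0.191  0.0363] rot [-90.    0.  176.6] F [-0.3  0.1 -1.4] op 0.663
rel t 49.3 p [0.7219 0.1909 0.0361] rot [-90.    0.  176.6] F [ 0.7  0.8 -0. ] op 0.818
```

View pics/t3.png

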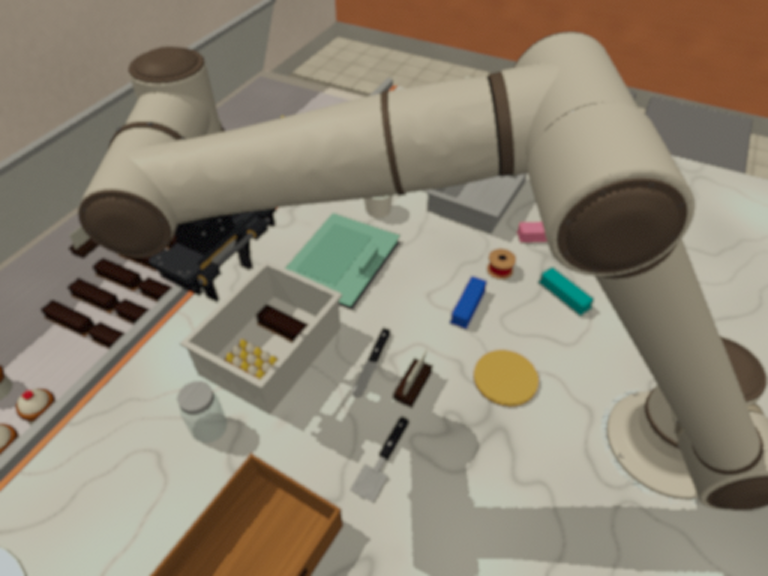

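```bash
python3 - <<'E'
from h import *
res=pickle.load(open('res.pkl','rb'))
q=locate('card_stand_a',res['card_stand_a'],cams=('side',))
if abs(q[0]-.440)<.006 and abs(q[1]-.092)<.008:
    pick((.440,.092),90,.005,.7,hi=.22)
    s=env.read_state()
    if .42<s['opening']<.5:
        place((.524,.478),85.2,.0115,hi=.22,op=.65,flim=4)
snap('side','c3.png');snap('top','c3t.png')
E
```

```text
card_stand_a side [0.4392 0.0931] -87.9 iou 0.83 sc 0.62
down hit=False t 54.6 p [0.4402 0.0921 0.005 ] rot [-90.   0.  90.] F [-0.1 -0.6  0. ] op 0.702
grip t 55.1 p [0.4399 0.092  0.0052] rot [-90.   0.  90.] F [-0.9  0.5  2.5] op 0.458
lift t 56.8 p [0.4396 0.0918 0.2192] rot [-89.9   0.   90. ] F [-1.1 -0.  -1.8] op 0.456
over t 58.4 p [0.5245 0.4767 0.2209] rot [-90.   -0.   85.1] F [-0.3 -0.5 -0.7] op 0.457
low hit=False t 60.6 p [0.5242 0.4782 0.0117] rot [-90.   -0.   85.2] F [-0.4 -0.  -1.5] op 0.456
rel t 61.2 p [0.524  0.478  0.0115] rot [-90.   -0.   85.2] F [-0.5 -0.7  0. ] op 0.648
```

View pics/c3.png

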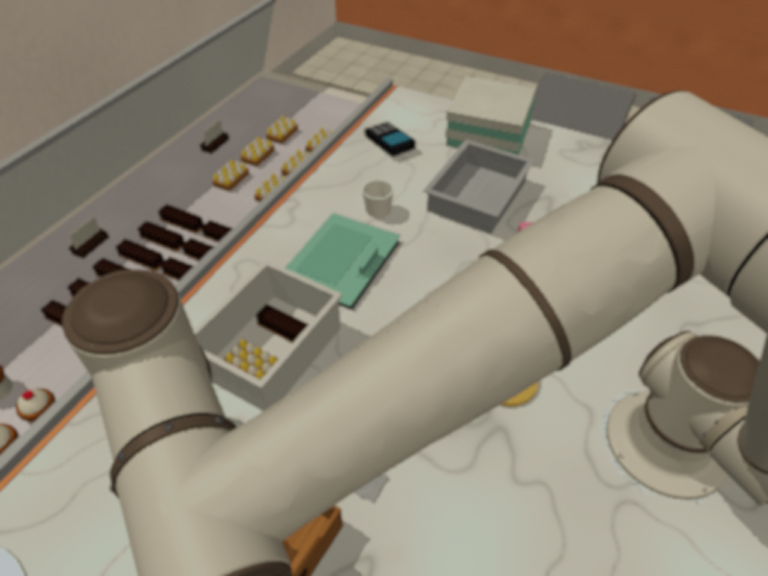

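View pics/c3t.png

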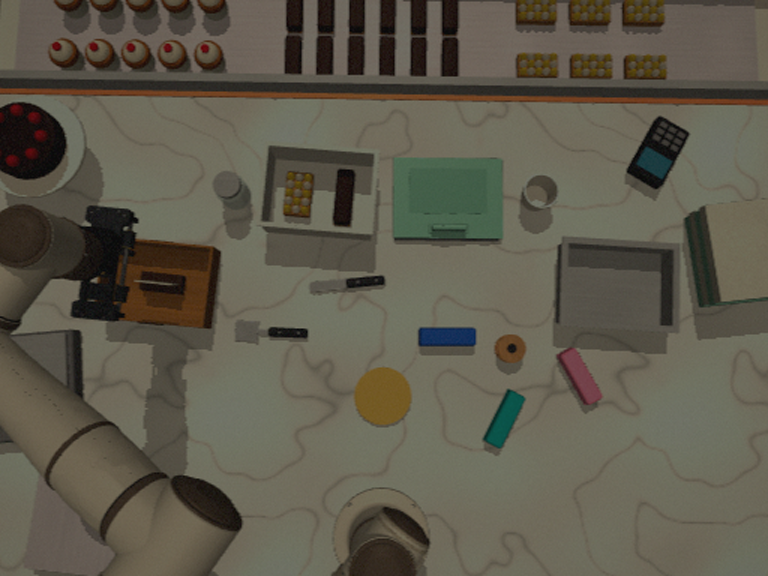

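The stand is upright in the box (160,282), and the tart and eclair are in the tub. Next, the knocked cake slice, now near (272,332).

```bash
python3 - <<'E'
from h import *
f=env.grab_frame('top')
p0=unproj(f,[(272/1.5,332/1.5)],.008)[0]; print(p0)
q=locate('cake_slice',(p0[0],p0[1],np.radians(88)),cams=('top',))
v=cv2.resize(f['image'],None,fx=5,fy=5)
m=cv2.resize(sil(f,'cake_slice',q).astype(np.uint8),(v.shape[1],v.shape[0]))
cs,_=cv2.findContours(m,0,2);cv2.drawContours(v,cs,-1,(0,255,255),1)
u=(proj(f,[[q[0],q[1],0]])[0]*5).astype(int); cv2.imwrite('pics/sl.png',v[u[1]-150:u[1]+150,u[0]-250:u[0]+250])
E
```

```text
[0.42286828 0.23743961 0.008     ]
cake_slice top [0.4248 0.2369] 88.9 iou 0.887 sc 0.88
```

View pics/sl.png

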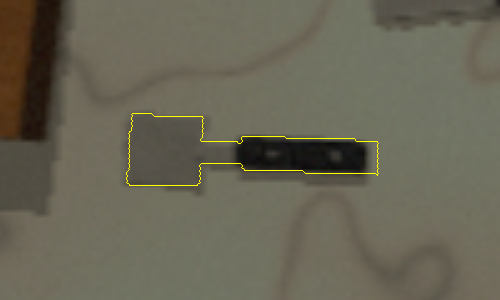

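```bash
python3 - <<'E'
from h import *
pick((.4246,.219),88.9,.003,.5,hi=.22)
s=env.read_state()
pan=(.533,-.489,np.radians(-2.2))
if .18<s['opening']<.28:
    g=world(np.array([[-.035,-.02,0]]),*pan)[0]
    snap('side','sl2.png')
    place(g[:2],87.8,.0095,hi=.22,op=.4,flim=4)
snap('side','sl3.png');snap('top','sl3t.png')
E
```

```text
down hit=False t 66.4 p [0.4246 0.219  0.0028] rot [-90.    0.   88.9] F [ 0.4 -0.6 -0.1] op 0.498
grip t 67.0 p [0.4245 0.219  0.0032] rot [-90.    0.   88.9] F [-0.7  0.8  2.1] op 0.224
lift t 68.7 p [0.4243 0.2187 0.2192] rot [-89.9   0.1  88.9] F [ 0.1 -0.6 -0.7] op 0.225
over t 71.4 p [ 0.498  -0.5068  0.2202] rot [-90.    0.   87.9] F [ 0.5  0.1 -1.5] op 0.225
low hit=False t 73.7 p [ 0.4974 -0.5078  0.0097] rot [-90.    0.   87.8] F [-0.2  0.2 -0.8] op 0.226
rel t 74.3 p [ 0.4973 -0.5076  0.0095] rot [-90.    0.   87.8] F [-0.2  0.2  0.9] op 0.397
```

View pics/sl3t.png

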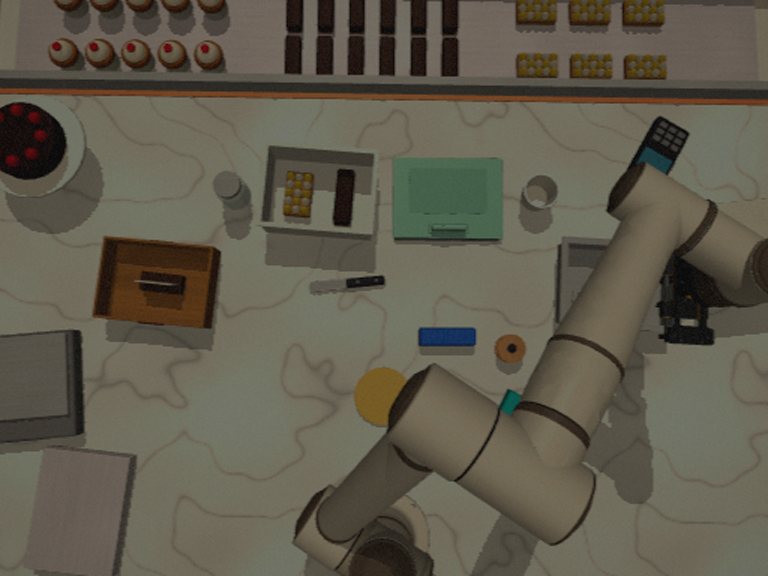

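View pics/sl3.png

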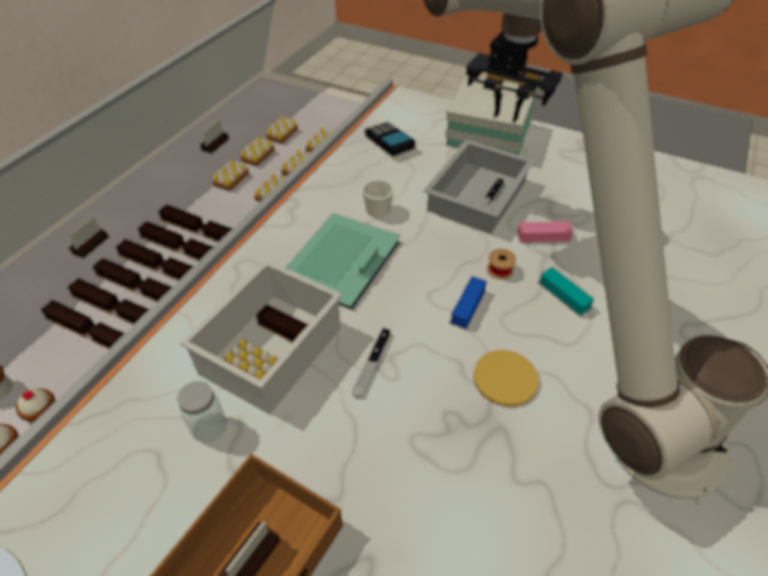

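Cake slice is in the pan. The palette knife lies close to the tub front, where the gripper body would reach the tub lip, so I'll tilt the tool 10° toward the robot.

```bash
python3 - <<'E'
from h import *
res=pickle.load(open('res.pkl','rb'))
q=locate('palette_knife',res['palette_knife'])
yaw=np.degrees(q[2]); g=q[:2]-.022*np.array([np.cos(q[2]),np.sin(q[2])]); print(g)
o=[-100,0,yaw]
env.gripper_to(.36); env.goto([g[0],g[1],.22],o)
env.move_straight([g[0],g[1],.04],rate=.2)
h=env.move_straight([g[0],g[1],.0065],rate=.05,force_limit=6); st('down %s'%h)
snap('side','kn0.png',1.5)
env.gripper_to(0.0,40); st('grip')
env.move_straight([g[0]-.01,g[1],.22],rate=.12); env.dwell(.1); st('lift')
snap('side','kn1.png')
E
```

```text
palette_knife top [0.5326 0.0772] 95.9 iou 0.825 sc 0.53
palette_knife side [0.5324 0.078 ] 95.3 iou 0.764 sc 0.81
palette_knife both [0.5326 0.0775] 95.9 0.794
[0.53489312 0.05565902]
down False t 80.4 p [0.535  0.0557 0.0065] rot [-100.     0.    95.9] F [0.2 0.  0.7] op 0.363
grip t 80.8 p [0.5349 0.0557 0.0068] rot [-100.    -0.    95.9] F [-1.2  0.6  2.3] op 0.229
lift t 82.8 p [0.5247 0.0556 0.2194] rot [-99.9   0.   95.9] F [-0.2 -0.3 -1.5] op 0.228
```

View pics/kn1.png

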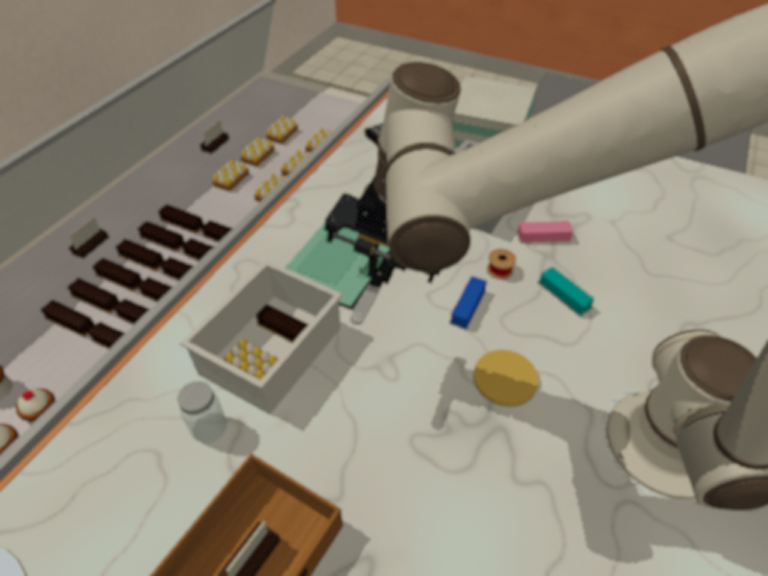

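```bash
python3 - <<'E'
from h import *
pan=(.533,-.489,np.radians(-2.2))
g=world(np.array([[.038,-.022,0]]),*pan)[0]
place(g[:2],87.8,.010,hi=.22,op=.4,flim=4)
env.goto([.45,-.35,.35],[-90,0,60]) 
env.set_joints([-50.615,22.042,.453,0,-68.411,-14.817]); st()
snap('side','kn3.png');snap('top','kn3t.png')
E
```

```text
over t 85.0 p [ 0.571  -0.5112  0.2206] rot [-90.    0.   87.9] F [ 0.1  0.  -0.8] op 0.225
low hit=True t 87.0 p [ 0.5695 -0.5121  0.0129] rot [-89.9  -0.   87.8] F [-0.7 -0.3  4.5] op 0.228
rel t 87.7 p [ 0.5689 -0.5116  0.0117] rot [-89.8  -0.1  87.8] F [ 0.9  0.3 -0.2] op 0.397
 t 91.3 p [ 0.2608 -0.5685  0.223 ] rot [-90.1  -0.   24.6] F [-0.3  0.2 -0.1] op 0.398
```

View pics/kn3t.png

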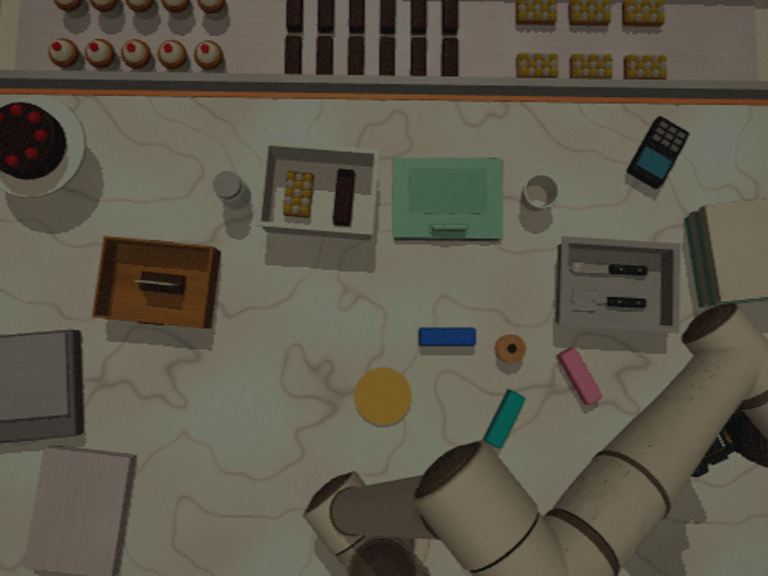

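View pics/kn3.png

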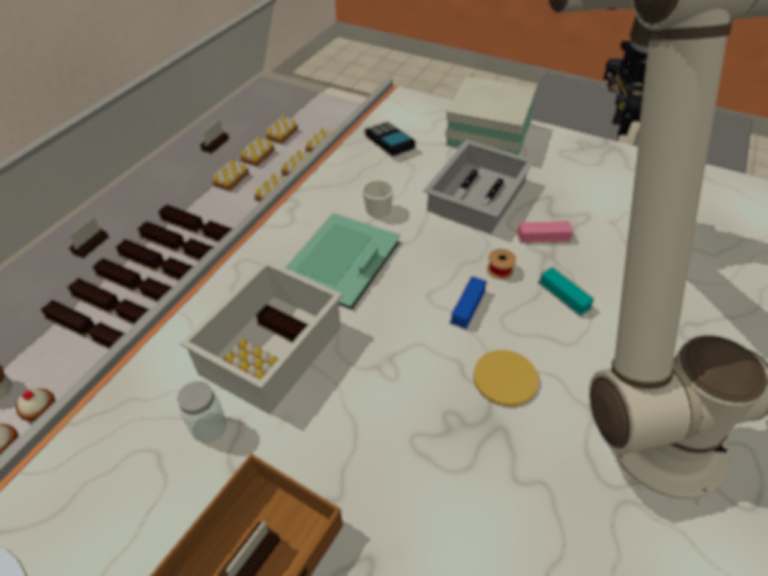

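All items are put away. Now I'll compare the tub rim with the original lid seat before closing.

```bash
python3 - <<'E'
from h import *
for i in range(2): t=locate('tub',(.719,.143,np.radians(-3.4)),maxd=40)
l=locate('lid',(.721,-.136,0),.003)
f=env.grab_frame('top')
v=cv2.resize(f['image'],None,fx=4,fy=4,interpolation=cv2.INTER_CUBIC)
for p,P in (((.719,.1407,np.radians(-3.4)),[bx(-90,90,-120,120,100,100),bx(-80,80,-110,110,100,100)]),((.7229,-.1364,np.radians(.5)),[M['lid'][0],M['lid'][1]])):
  for part in P:
    z=.003 if P[0] is M['lid'][0] else 0
    uv=(proj(f,world(part,*p,z))*4+1.5)
    for a in(0,1):
        h=uv[[0+a,2+a,6+a,4+a]]; cv2.polylines(v,[h.astype(np.int32)],True,(0,0,255),1)
cv2.imwrite('pics/rim.png',v[360:680,660:1380])
E
```

```text
tub top [0.7208 0.1388] -3.8 iou 0.769 sc 0.82
tub side [0.7194 0.1438] -4.1 iou 0.817 sc 0.75
tub both [0.7206 0.1405] -3.5 0.781
tub top [0.7207 0.1389] -4.1 iou 0.764 sc 0.88
tub side [0.7191 0.1446] -3.7 iou 0.824 sc 0.82
tub both [0.7204 0.1408] -4.1 0.782
lid top [ 0.7244 -0.1382] 0.7 iou 0.979 sc 0.58
lid side [ 0.721  -0.1368] 0.3 iou 0.842 sc 0.96
lid both [ 0.7222 -0.1389] -0.3 0.906
```

View pics/rim.png

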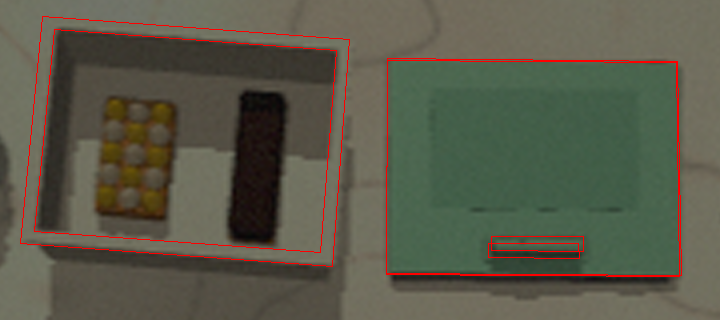

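Tub and original lid seat agree within 1 mm in each camera: top (.7208,.1389) vs (.7211,.1387). So I'll regrasp at the release pose and return the lid to the recorded seated pose.

```bash
python3 - <<'E'
from h import *
g=np.array([.6505,-.1363])
env.gripper_to(.6); env.goto([.45,-.25,.3],[-90,0,90.3]); env.goto([g[0],g[1],.2],[-90,0,90.3])
env.move_straight([g[0],g[1],.05],rate=.2)
print(env.move_straight([g[0],g[1],.022],rate=.05,force_limit=8)); st('down')
env.gripper_to(0,55); st('grip')
env.move_straight([g[0],g[1],.25],rate=.12); env.dwell(.2); st('lift')
env.move_straight([.649,.1453,.25],[-90,0,86.4],rate=.15); env.dwell(.2);st('over')
env.move_straight([.649,.1453,.14],rate=.1); st('near')
snap('side','cl0.png');snap('top','cl0t.png')
E
```

```text
False
down t 96.8 p [ 0.6506 -0.1363  0.0219] rot [-90.    0.   90.3] F [ 0.2 -0.4 -0.7] op 0.598
grip t 97.5 p [ 0.6505 -0.1363  0.022 ] rot [-90.    0.   90.3] F [ 0.1 -0.1  0.8] op 0.132
lift t 99.8 p [ 0.6504 -0.1363  0.2496] rot [-90.   -0.   90.3] F [-0.2 -0.3 -1.6] op 0.134
over t 102.0 p [0.649  0.1448 0.2501] rot [-90.   -0.   86.4] F [-0.4  0.  -2.4] op 0.136
near t 103.2 p [0.6496 0.1455 0.1409] rot [-90.1  -0.   86.4] F [ 0.2  0.8 -2.2] op 0.135
```

View pics/cl0.png

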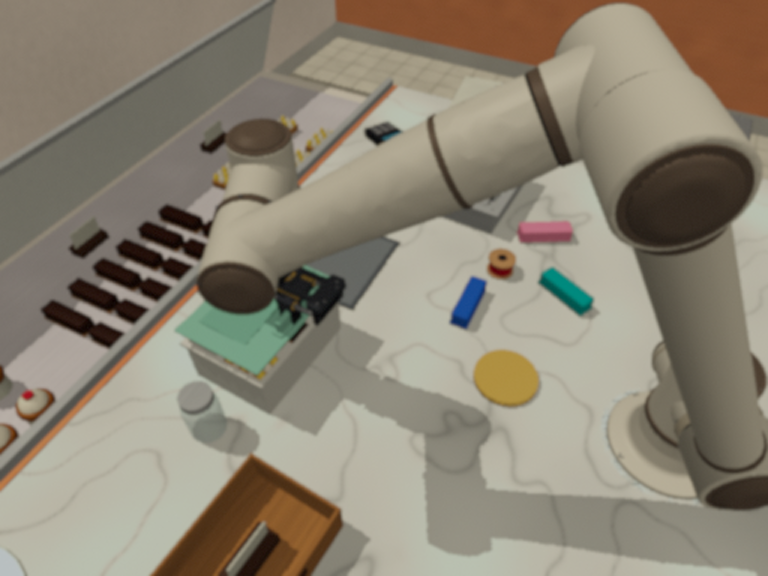

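View pics/cl0t.png

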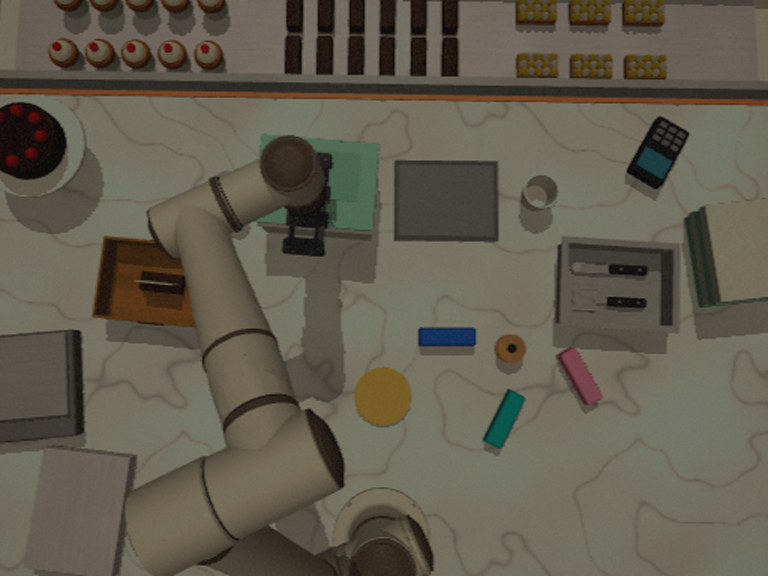

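```bash
python3 - <<'E'
from h import *
p=[.6492,.1454]
print(env.move_straight([*p,.1085],rate=.03,force_limit=6)); env.dwell(.2); st('low')
snap('side','cl1.png',1.5)
E
```

```text
False
low t 104.7 p [0.6492 0.1454 0.109 ] rot [-90.   -0.   86.4] F [-3.2  0.2  4.3] op 0.132
```

View pics/cl1.png

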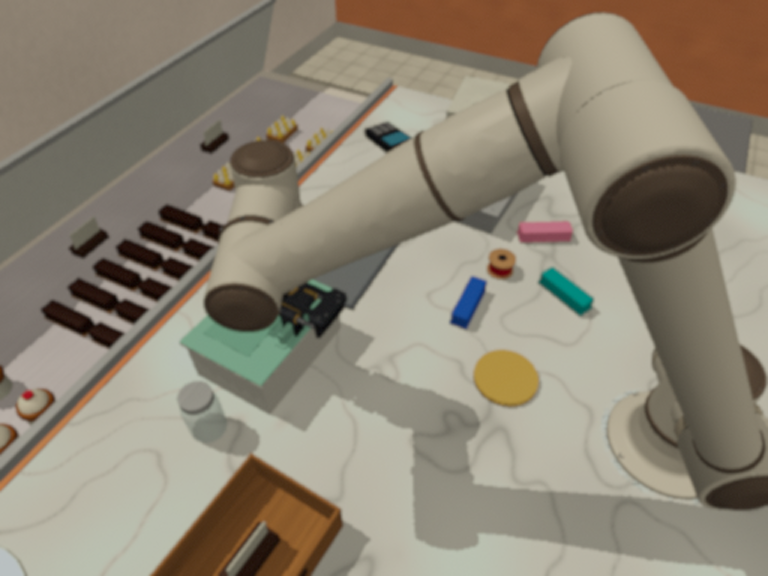

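The lid is down at the seated height (TCP z .109, light contact). Now I'll release it, withdraw and check.

```bash
python3 - <<'E'
from h import *
env.gripper_to(.6); s=st('rel'); p=s['position']
env.move_straight([p[0],p[1],.25],rate=.15)
env.set_joints([-50.615,22.042,.453,0,-68.411,-14.817]); st()
snap('top','fin_t.png');snap('side','fin_s.png')
l=locate('lid',(.719,.141,np.radians(-3.5)),.09,maxd=40)
f=env.grab_frame('side'); u=proj(f,[[.71,.14,.1]])[0].astype(int)
cv2.imwrite('pics/fin_z.png',cv2.resize(f['image'][u[1]-60:u[1]+70,u[0]-70:u[0]+80],None,fx=4,fy=4,interpolation=cv2.INTER_CUBIC))
E
```

```text
rel t 105.7 p [0.6492 0.1454 0.1085] rot [-90.    0.   86.4] F [-0.2  0.  -0.7] op 0.6
 t 109.7 p [ 0.2606 -0.5681  0.2226] rot [-90.   -0.   24.6] F [-0.4 -0.7  0. ] op 0.598
lid top [0.7216 0.1391] -3.6 iou 0.98 sc 0.88
lid side [0.7208 0.1444] -3.7 iou 0.961 sc 0.96
lid both [0.7217 0.1408] -3.5 0.958
```

View pics/fin_t.png

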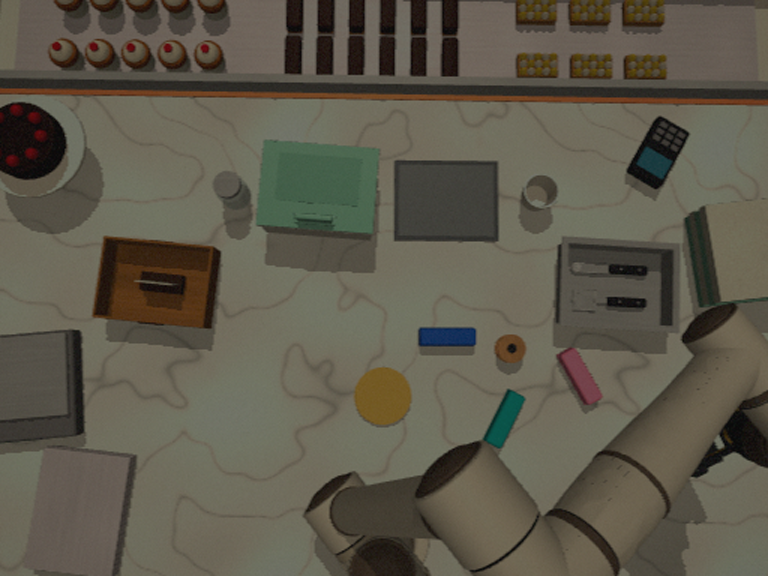

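View pics/fin_z.png

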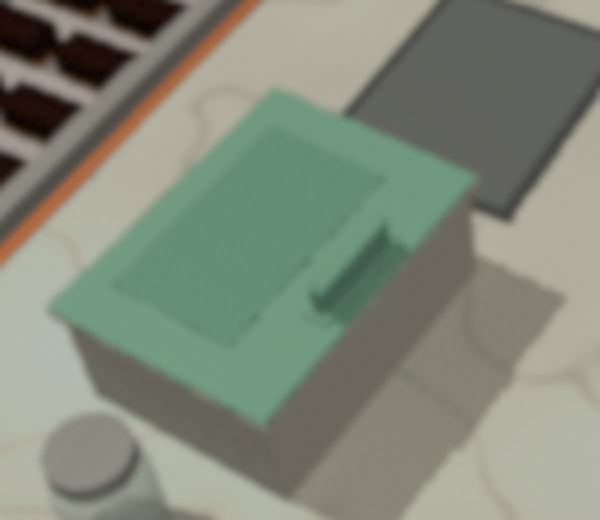

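The lid looks flat. The side camera's x differs 3 mm from the initial seated view, so I'll compare edges with the initial picture directly.

```bash
python3 - <<'E'
from h import *
for c,a,b in(('side','side0.png','fin_s.png'),('top','top0.png','fin_t.png')):
    A=cv2.cvtColor(cv2.imread('pics/'+a),6).astype(np.float32);B=cv2.cvtColor(cv2.imread('pics/'+b),6).astype(np.float32)
    f=env.grab_frame(c)
    W=np.hanning(36)[:,None]*np.hanning(36)[None]
    for nm,pt in dict(BL=(.085,.115,.015),BR=(.085,-.115,.015),FL=(-.085,.115,.015),FR=(-.085,-.115,.015),pull=(-.07,0,.04),mat=None).items():
        w=world(np.array([pt]),.719,.141,np.radians(-3.5),.09)[0] if pt else np.array([.63,-.25,.003])
        u=(proj(f,[w])[0]*1.5).astype(int); s=np.s_[u[1]-18:u[1]+18,u[0]-18:u[0]+18]
        print(c,nm,u,np.round(cv2.phaseCorrelate(A[s].copy(),B[s].copy(),W.astype(np.float32)),2), round(float(np.abs(A[s]-B[s]).mean()),1))
E
```

```text
Traceback (most recent call last):
ValueError: setting an array element with a sequence. The requested array has an inhomogeneous shape after 1 dimensions. The detected shape was (2,) + inhomogeneous part.
```

```bash
python3 - <<'E'
from h import *
for c,a,b in(('side','side0.png','fin_s.png'),('top','top0.png','fin_t.png')):
    A=cv2.cvtColor(cv2.imread('pics/'+a),6).astype(np.float32);B=cv2.cvtColor(cv2.imread('pics/'+b),6).astype(np.float32)
    f=env.grab_frame(c)
    W=(np.hanning(36)[:,None]*np.hanning(36)[None]).astype(np.float32)
    for nm,pt in dict(BL=(.085,.115,.015),BR=(.085,-.115,.015),FL=(-.085,.115,.015),FR=(-.085,-.115,.015),pull=(-.07,0,.04),mat=None).items():
        w=world(np.array([pt]),.719,.141,np.radians(-3.5),.09)[0] if pt else np.array([.63,-.25,.003])
        u=(proj(f,[w])[0]*1.5).astype(int); s=np.s_[u[1]-18:u[1]+18,u[0]-18:u[0]+18]
        d=cv2.phaseCorrelate(A[s].copy(),B[s].copy(),W)
        print(c,nm,u,np.round(d[0],2),round(d[1],2), round(float(np.abs(A[s]-B[s]).mean()),1))
E
```

```text
side BL [183 338] [-0.15 -0.58] 1.0 4.2
side BR [265 258] [-0.86 -0.12] 0.87 3.9
side FL [260 379] [-0.56 -0.06] 1.16 3.5
side FR [337 290] [-0.32 -0.2 ] 1.1 3.1
side pull [292 320] [ 0.07 -0.72] 1.03 3.8
side mat [399 239] [ 0.03 -0.19] 1.09 3.6
top BL [264 142] [-0.03 -0.46] 1.01 2.4
top BR [375 150] [ 0.5  -0.08] 0.61 2.2
top FL [256 222] [-0.04  0.28] 1.03 2.1
top FR [369 231] [0.12 0.11] 0.96 2.1
top pull [312 217] [ 5.58 -0.07] 0.7 3.2
top mat [497 240] [0.26 0.19] 0.95 1.9
```

```bash
python3 - <<'E'
from h import *
st(); env.close_job()
E
```

```text
t 110.2 p [ 0.2599 -0.5684  0.2225] rot [-90.   -0.   24.6] F [-0.9  0.8  0.3] op 0.6
the job is handed in; nothing more can be done
```

The pastry counter is cleared and the job is handed in at 110 s. No check on the end state failed, though the interface gave no verdict.

- **Lid off:** I tipped the lid up 25° by its pull with the back edge on the rim, then lifted it off and laid it flat on the mat.
- **Put away:** The dark eclair and the tart are in the tub, the card stand is in the box, and the cake slice and palette knife are in the pan. I found no eclair_b or second card stand in the pictures.
- **Disturbances:** The cake slice was knocked aside during the run, so I located it again before picking it up. I saw no slackening of the grip.
- **Drops:** The eclair and tart were let go about 2–3 cm above the tub floor, because the gripper body could not go below the rim. Both lay flat afterwards.
- **Lid back on:** It is at its original seated height, and its four corners are within about 1 mm of the first pictures in both cameras. The two cameras disagree by about 3–5 mm sideways. The side camera's outline fit also put the lid about 3 mm further back than at the start, but the corner comparison did not bear that out.
- **Left alone:** The reel, jar, cup and the blue, pink and turquoise look-alikes look unmoved in the final top picture.

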